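# Turn round the chandelier arm that was racked backwards

## Task

Three bronze chandelier arms lie in the low wooden rack, and they should all lie with the brass cup sticking out and the square plate inside; one was put in back to front. Find that one, draw it out, turn it end for end and slide it back into its bay, plate first, until the plate is home against the back board. Leave the other two arms and everything else on the counter as they are.

Things in the scene. Friction and masses are not known exactly. Their poses are not given: they have to be found in the camera images.
- rack: Low fixed wood rack with a roof and an open side. Origin on the counter at the middle of the open side; x runs inward to the back, y along the open side, z up. Three bays centred at y = -88, 0, +88 mm, each 66 mm wide, 52 mm high, without a floor (the arms lie on the counter). Roof from x = 0 to 108 mm, its top 58 mm up; 286 mm long along y. Each bay holds one arm, about 85 mm of it sticking out.
- bronze_a: Chandelier arm, loose, straight, 180 mm long, 0.3 kg. Origin on its axis at mid-length, 22 mm above the counter; x points to its cup. Brass cup at x = 60 to 90 mm, up to 44 mm across; dark square plate 44 x 44 x 8 mm at x = -90 to -82; swelling 26 mm across at x = -10 to 10; elsewhere a bare round shaft 14 mm across, to be gripped there. Cup and plate keep it level.
- bronze_a_cup (a point): Centre of the cup's mouth, the cup end of bronze_a (x = +90 mm).
- bronze_a_plate (a point): Centre of the outer face of the square plate, the other end of bronze_a (x = -90 mm).
- bronze_b: Chandelier arm, just like bronze_a, same axes and sizes.
- bronze_b_cup (a point): Centre of the cup's mouth, the cup end of bronze_b (x = +90 mm).
- bronze_b_plate (a point): Centre of the outer face of the square plate, the other end of bronze_b (x = -90 mm).
- bronze_c: Chandelier arm, just like bronze_a, same axes and sizes.
- bronze_c_cup (a point): Centre of the cup's mouth, the cup end of bronze_c (x = +90 mm).
- bronze_c_plate (a point): Centre of the outer face of the square plate, the other end of bronze_c (x = -90 mm).
- globe: Frosted glass lamp globe, loose, 112 mm across and 112 mm tall, standing on its neck; origin at the centre of its underside. Bystander.
- nipple_a: Brass hex nipple, loose, 42 mm across its corners, 62 mm tall, standing; origin at the centre of its underside. Bystander.
- nipple_b: Brass hex nipple, same as nipple_a. Bystander.
- test_box: Fixed round brass bulb test box, 100 mm across, 40 mm tall, with a small amber bulb on top (75 mm up) and a red push button; origin at the centre of its underside. Bystander.
- test_button (a joint): Travel of the red push button on top of the test box in m: 0 released, 0.006 fully pressed.
- polish_tin: Tin of polish, loose, 66 mm across, 90 mm tall; origin at the centre of its underside. Bystander.
- wrench: Steel wrench, loose, 170 mm long, lying flat along its x; origin at mid-length underneath. Bystander.
- rack_back (a point): Point on the inner face of the rack's back board, behind the middle bay, 22 mm up: 98 mm inward from the open side. All bays are this deep.
There are look-alikes about, which are no part of the job. What is shaped like the bronze_a but orange or red is not meant.

How it is judged:
On the way:
1. the backward arm is drawn right out of the rack (x of each of bronze_b_cup, bronze_b_plate in the frame of rack below -0.003 m), for 0.1 s.
At the end, for the whole second after the job is handed in: All three arms lie flat and at rest in the rack, one per bay: the plate of each inside and within 10 mm of the back board, the cup sticking out at least 60 mm in front of the open side, both ends less than 34 mm above the counter. Nothing else has been moved by more than 20 mm (x of each of bronze_a_cup, bronze_b_cup, bronze_c_cup in the frame of rack below -0.06 m and x of each of bronze_a_plate, bronze_b_plate, bronze_c_plate in the frame of rack above 0.088 m and y of bronze_a_plate in the frame of rack between -0.13 and 0.13 m and height (world z) of each of bronze_a_plate, bronze_a_cup, bronze_b_plate, bronze_b_cup, bronze_c_plate, bronze_c_cup below 0.034 m and linear speed of each of bronze_a, bronze_b, bronze_c below 0.01 m/s and y of bronze_b_plate in the frame of rack between -0.13 and 0.13 m and y of bronze_c_plate in the frame of rack between -0.13 and 0.13 m); the robot touches nothing.
It fails at once if an arm that was already the right way round is moved by more than 20 mm (distance of any of bronze_a, bronze_c from where it was at the start of the episode above 0.02 m).
It fails at once if the frosted globe is moved by more than 20 mm (distance of globe from where it was at the start of the episode above 0.02 m).
It fails at once if a nipple, the tin or the wrench is moved by more than 20 mm (distance of any of nipple_a, nipple_b, polish_tin, wrench from where it was at the start of the episode above 0.02 m).
It fails at once if the test button is pressed (value of joint test_button above 0.003 m).
It also fails if it takes over 56 s, if anything falls off the work surface, if the arm or the gripper's body presses on something with over 40 N, if the wrist force passes 120 N, or if a joint passes its speed limit or range.

## Robot

A 6-joint arm with a two-finger parallel gripper is mounted at the origin on the work surface. World frame = base frame: x ahead of the robot, y to its left, z up, the work surface at z = 0. Lengths are in m, angles in rad, forces in N, time in s.
With the tool pointing down it reaches from about 0.35 to 0.775 m from the base axis. Payload 5.5 kg.
Tool frame: the origin (TCP) lies between the finger pads; the fingertips stand 19 mm ahead of it and the grasp point (between the pads) is the TCP; z points along the fingers, x is the direction in which the jaws open and shut, and the axes are right-handed (so a half turn about z gives the same grasp; the last joint's range is limited). The gripper opens to 85 mm and grips with 20 to 120 N. Pads are 22 mm wide; open, the fingers measure 114 mm over their backs; the gripper's body (76 mm by 85 mm) begins 54 mm behind the grasp point. The pads swing forward as they close: fully open they stand 13 mm farther back than shut.
Start: joints at [-1.406, 0.313, 0.046, 1.304, 0, 1.431], TCP at [0.173, -0.549, 0.25] pointing down, gripper open.
Joint ranges: [-2.76, 2.76], [-0.86, 1.69], [-1.03, 1.26], [-2.2, 2.34], [-1.47, 1.5], [-3.14, 3.14]. Speed limits (rad/s): [2.57, 2.57, 3.14, 3.14, 3.14, 3.14].

## Interface

Orientations are given as a unit quaternion [w, x, y, z].
In Python, from workcell import env gives the robot as it stands. The module is installed in compiled form; this text tells all that it offers.
- The arm moves only by the tool carry_out, never from a script. Its argument "steps" is a list of rows, each a list of 7 numbers: the gripper command: -1 is shut, 1 is fully open, values between are in proportion, then the shift along the tool's x, y, z in m, then the turn, a rotation vector about the tool's x, y, z in rad. A call has 1 to 20 rows; each row shifts and turns the commanded pose from where the row before left it, along the tool's axes as they then stand; what a row does not reach is not made up. A row lasts 1/8 s, in which the tool goes at most 62.5 mm and 10.7 degrees, less where a joint would pass 70% of its speed; a pose out of reach is approached as far as the arm can. A call with a gripper value outside its range is refused whole. The fingers move at their own pace and stop on an object; "grip_force" is the grip in N (left out, the last holds). Time passes only in rows, so rows that do not move let the fingers close. It gives the time, the measured TCP pose, the force and the opening at its end, in the units of the state.
- env.get_state(): the state, without advancing time (a new reading comes with each control period).
- env.read_camera(name): name is "side" or "top"; returns a dict with "color" (420x560x3 uint8, red, green, blue), "K" (3x3 intrinsics, pixels), "R" (3x3) and "t" (3): a world point X has camera coordinates R X + t. Camera axes: x right, y down, z forward; pixel columns grow to the right and rows downward; lengths in m; the calibration is good to about 2 mm. A picture is of the moment at which its call begins. There is no depth.
- env.hand_in(): hands the job in, once; it reports no verdict.
The state is a dict: "clock": time; "joint_pos": joint angles; "qvel": joint speeds; "tau": joint torques, N m; "tcp_pos": TCP position; "orientation": TCP orientation; "wrist_force": force on the tool from outside, world axes, zero at the start; "ft_torque": the same for the moment, N m; "finger_gap": finger opening in m.
Only numpy, scipy, OpenCV 4.12 (cv2) and the standard library are available. Lean on these libraries where they do the work, as an engineer would, in place of code of your own. Each camera call takes 0.05 s, during which the arm holds its last target. There are 200 camera calls.

## Working session

There is one attempt and no reset: what is moved stays moved. The work goes in short steps, Python scripts to look and compute and a tool call to move; the robot and the scene stay as the last step left them, time stands still between calls to the robot, and variables do not carry over. Pictures are saved under pics/ and viewed, about 8 in all and at most 12, crops included, and the job is handed in when it is done.

Besides the shell and the picture viewer there is one more tool, called after "Emit:" as name(argument=value, ...) on one line, values as JSON. carry_out: Moves the arm, as the interface text tells. Its arguments: {"type":"object","properties":{"steps":{"type":"array","items":{"type":"array","items":{"type":"number"}}},"grip_force":{"type":"number"}},"required":["steps"]}

```bash
mkdir -p pics
python3 - <<'E'
from workcell import env
import cv2,numpy as np
for n in("top","side"):
    c=env.read_camera(n); cv2.imwrite(f"pics/{n}0.png",c["color"][:,:,::-1]); np.savez(f"{n}.npz",**c)
    print(n,c["K"].tolist(),c["R"].round(4).tolist(),c["t"].round(4).tolist())
print(env.get_state())
E
```

```text
top [[479.3517826018701, 0.0, 278.38044389328104], [0.0, 479.3517826018701, 205.95073948394202], [0.0, 0.0, 1.0]] [[0.0378, -0.9993, 0.0044], [-0.9747, -0.0378, -0.2204], [0.2204, 0.004, -0.9754]] [-0.0555, 0.5128, 1.2254]
side [[498.5252859227566, 0.0, 287.67120143786167], [0.0, 498.5252859227566, 212.31918513231773], [0.0, 0.0, 1.0]] [[-0.7633, -0.6457, 0.0232], [-0.4203, 0.4689, -0.7768], [0.4907, -0.6027, -0.6293]] [0.357, 0.2879, 1.0501]
{'clock': 0.1, 'joint_pos': array([-1.40559483e+00,  3.13929474e-01,  4.50752738e-02,  1.30357625e+00,
        3.23308739e-06,  1.43116806e+00]), 'qvel': array([ 1.49851575e-03, -2.24675092e-03,  3.66503287e-03, -6.84045177e-04,
       -8.87026116e-04,  2.29556939e-05]), 'tau': array([ 2.49455305e-03, -4.81725740e+01,  2.99243832e+01,  1.26466758e-02,
       -1.76659332e-04,  1.83911834e-05]), 'tcp_pos': array([ 0.17248126, -0.54807821,  0.24948855]), 'orientation': array([-5.71471821e-04,  8.06266059e-01, -5.91552512e-01, -5.83960370e-04]), 'wrist_force': array([ 0.33950933, -0.15803031, -0.44239996]), 'ft_torque': array([-0.07532165,  0.01820108, -0.0536197 ]), 'finger_gap': 0.08538973268237636}
```

View pics/top0.png

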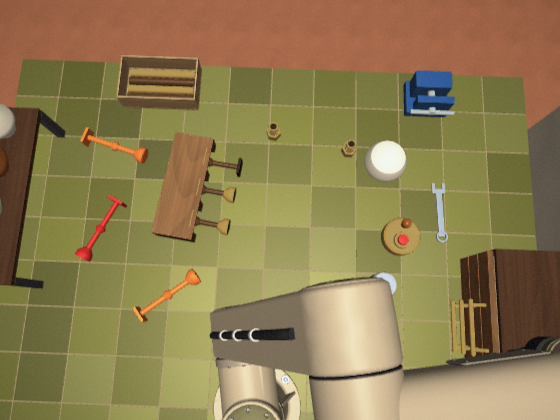

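View pics/side0.png

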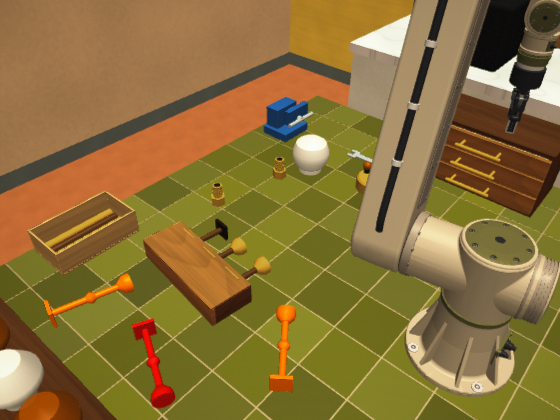

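The top view shows the rack at about (185,187), open to the right. The arm at the far end of the rack has its dark plate sticking out at (240,167), so that is the backward one. The cups of the other two stick out at (229,195) and (223,227). I'll measure on an enlarged crop.

```bash
cat > h.py <<'E'
import numpy as np,cv2
def cast(c,u,v,z):
    R,t,K=c["R"],c["t"],c["K"]; o=-R.T@t; d=R.T@np.linalg.solve(K,[u,v,1.]); return (o+d*(z-o[2])/d[2])
def proj(c,X):
    p=c["K"]@(c["R"]@np.asarray(X,float)+c["t"]); return p[:2]/p[2]
E
python3 - <<'E'
from h import *
c=np.load("top.npz"); im=c["color"][:,:,::-1]
k=im[122:252,145:295]; cv2.imwrite("pics/crop1.png",cv2.resize(k,None,fx=5,fy=4.6,interpolation=cv2.INTER_CUBIC)[:600])
hsv=cv2.cvtColor(im,cv2.COLOR_BGR2HSV)
for p in [(190,170),(230,194),(240,167),(226,162),(222,227),(260,170)]: print(p,hsv[p[1],p[0]])
for n,(u,v,z) in dict(globe=(386,160,.056),nipA=(273,131,.03),nipB=(349,149,.03),box=(401,236,.04),wr=(439,212,0),or1=(187,277,.02),or2=(150,154,.02)).items(): print(n,cast(c,u,v,z).round(3))
E
```

```text
(190, 170) [ 14 136 163]
(230, 194) [ 22 136 182]
(240, 167) [  9 137  13]
(226, 162) [ 26 127 110]
(222, 227) [ 22 143 182]
(260, 170) [ 29 115 137]
globe [ 0.655 -0.326  0.056]
nipA [ 0.738 -0.012  0.03 ]
nipB [ 0.692 -0.228  0.03 ]
box [ 0.449 -0.367  0.04 ]
wr [ 0.528 -0.485  0.   ]
or1 [0.32 0.2  0.02]
or2 [0.659 0.332 0.02 ]
```

View pics/crop1.png

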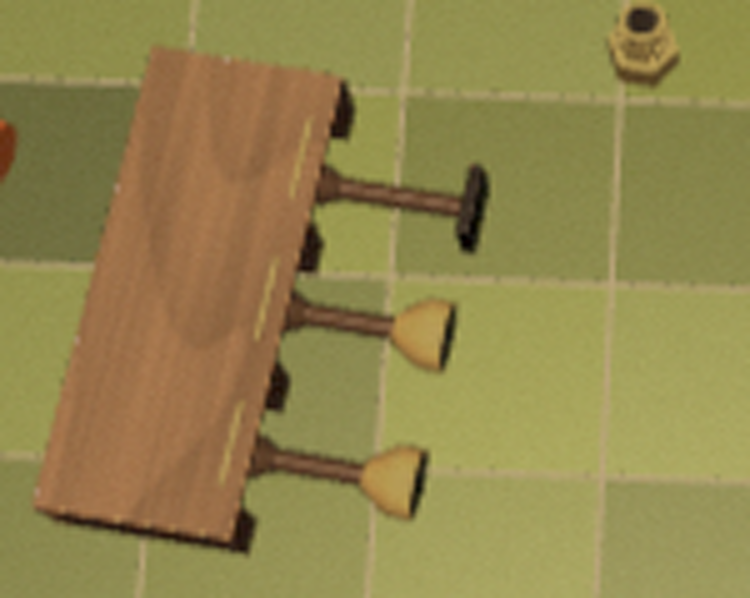

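The crop shows the roof corners at (155,47), (345,80), (232,542) and (38,508). The backward arm's shaft runs from (340,188) to (460,207), with its plate at about (472,208).

Run:
```python
from h import *
c=np.load("top.npz"); s=np.load("side.npz")
C=lambda x,y,z:cast(c,145+x/5,122+y/4.6,z)
P=[C(x,y,.058) for x,y in [(155,47),(345,80),(232,542),(38,508)]]
for p in P: print(p.round(4), "side px",proj(s,p).round(0))
d=lambda a,b:np.linalg.norm(a-b); print(d(P[0],P[1]),d(P[1],P[2]),d(P[2],P[3]),d(P[3],P[0]))
ctr=sum(P)/4
y=P[1]-P[2]+P[0]-P[3]; y/=np.linalg.norm(y); x=np.array([-y[1],y[0],0]) 
if x@(P[0]-P[1])<0:x=-x
O=ctr-x*.054; O[2]=0
print("O",O.round(4),"x",x.round(4),"y",y.round(4),"z",np.cross(x,y)[2],"ang",np.degrees(np.arctan2(x[1],x[0])))
np.savez("rack.npz",O=O,x=x,y=y)
for n,p in dict(sw=(327,185),s1=(345,189),s2=(455,206),plate=(487,206),pl_in=(460,212),cup2=(450,335),cup2s=(300,315),cup1=(418,483),cup1s=(270,460),nip=(643,40)).items():
    q=C(*p,.022); print(n,q.round(4),"rack",((q-O)@x).round(4),((q-O)@y).round(4),proj(s,q).round(0))
```

```text
[0.7125 0.2553 0.058 ] side px [143. 238.]
[0.6956 0.1488 0.058 ] side px [182. 220.]
[0.4142 0.1893 0.058 ] side px [251. 284.]
[0.4299 0.2931 0.058 ] side px [212. 307.]
0.1077777837581724 0.2843366832015912 0.10492511911574419 0.2850836450726094
O [0.5556 0.1681 0.    ] x [0.1376 0.9905 0.    ] y [ 0.9905 -0.1376  0.    ] z -0.9999999999999999 ang 82.0913845770457
sw [0.6409 0.1598 0.022 ] rack 0.0035 0.0856 [194. 243.]
s1 [0.6387 0.1495 0.022 ] rack -0.007 0.0849 [198. 241.]
s2 [0.6303 0.0872 0.022 ] rack -0.0698 0.0851 [218. 230.]
plate [0.631  0.0693 0.022 ] rack -0.0875 0.0883 [223. 227.]
pl_in [0.6266 0.0842 0.022 ] rack -0.0733 0.0819 [220. 230.]
cup2 [0.5494 0.0854 0.022 ] rack -0.0828 0.0052 [241. 244.]
cup2s [0.5585 0.1691 0.022 ] rack 0.0013 0.0027 [214. 260.]
cup1 [0.4585 0.0976 0.022 ] rack -0.0833 -0.0865 [265. 264.]
cup1s [0.4692 0.1791 0.022 ] rack -0.0011 -0.0871 [238. 280.]
nip [ 0.7419 -0.0137  0.022 ] rack -0.1545 0.2095 [217. 196.]
```

Emit:
carry_out(steps=[[1,0,0,0,0,0,-0.1613],[1,0,0,0,0,0,-0.1613],[1,0,0,0,0,0,-0.1613],[1,0,0,0,0,0,-0.1613],[1,0,0,0,0,0,-0.1613],[1,0,0,0,0,0,-0.1613],[1,0,0,0,0,0,-0.1613],[1,0.0245,-0.0487,0,0,0,0],[1,0.0245,-0.0487,0,0,0,0],[1,0.0245,-0.0487,0,0,0,0],[1,0.0245,-0.0487,0,0,0,0],[1,0.0245,-0.0487,0,0,0,0],[1,0.0245,-0.0487,0,0,0,0],[1,0.0245,-0.0487,0,0,0,0],[1,0.0245,-0.0487,0,0,0,0],[1,0.0245,-0.0487,0,0,0,0],[1,0.0245,-0.0487,0,0,0,0],[1,0.0245,-0.0487,0,0,0,0],[1,0.0245,-0.0487,0,0,0,0],[1,0.0245,-0.0487,0,0,0,0]], grip_force=60)

```text
clock: 2.6
tcp_pos: [0.5751, 0.0369, 0.2499]
orientation: [0.0, 0.998, -0.068, -0.0]
wrist_force: [0.5, -1.2, 0.6]
finger_gap: 0.0851
```

```bash
cat > st.py <<'E'
# prints pose, and shift to a goal (rack x, my y, z, yaw of outward tool-y) in tool axes
import sys; from h import *; from workcell import env
from scipy.spatial.transform import Rotation as Rn
s=env.get_state(); r=np.load("rack.npz"); O,x,y=r["O"],r["x"],r["y"]
p=s["tcp_pos"]; q=s["orientation"]; R=Rn.from_quat(np.r_[q[1:],q[0]]).as_matrix()
print("t",s["clock"],"tcp",p.round(4),"rack",((p-O)@x).round(4),((p-O)@y).round(4),"gap",round(s["finger_gap"],4),"F",s["wrist_force"].round(1),"j",s["joint_pos"].round(2))
print("yaw toolx vs y (deg)",np.degrees(np.arctan2(R[:,0]@x,R[:,0]@y)).round(2),"tilt",R[2].round(4))
if len(sys.argv)>3:
    a,b,z=map(float,sys.argv[1:4]); g=O+a*x+b*y; g[2]=z
    print("shift",(R.T@(g-p)).round(4))
E
python3 st.py -0.032 0.085 0.08
```

```text
t 2.6 tcp [0.5751 0.0369 0.2499] rack -0.1273 0.0374 gap 0.0851 F [ 0.5 -1.2  0.6] j [-0.08  0.32  0.05  1.3  -0.    1.63]
yaw toolx vs y (deg) 0.08 tilt [-5.e-04  3.e-04 -1.e+00]
shift [ 0.0478 -0.0953  0.1698]
```

Emit:
carry_out(steps=[[0.4,0.024,-0.0476,0,0,0,0],[0.4,0.024,-0.0476,0,0,0,0],[0.4,0,0,0.05,0,0,0],[0.4,0,0,0.05,0,0,0],[0.4,0,0,0.05,0,0,0],[0.4,0,0,0,0,0,0]])

```text
clock: 3.35
tcp_pos: [0.6309, 0.1227, 0.0953]
orientation: [0.001, 0.998, -0.068, -0.005]
wrist_force: [-0.4, 0.4, 0.6]
finger_gap: 0.0595
```

```bash
python3 st.py -0.032 0.085 0.0235;  python3 - <<'E'
from workcell import env
import cv2
a=env.read_camera("top")["color"][110:260,140:300,::-1]; b=env.read_camera("side")["color"][150:300,120:280,::-1]
cv2.imwrite("pics/g1.png",cv2.resize(cv2.hconcat([a,b]),(800,375),interpolation=cv2.INTER_CUBIC))
E
```

```text
t 3.35 tcp [0.6309 0.1227 0.0953] rack -0.0346 0.0808 gap 0.0595 F [-0.4  0.4  0.6] j [ 0.07  0.53 -0.01  1.04 -0.    1.77]
yaw toolx vs y (deg) 0.07 tilt [-0.0104  0.0023 -0.9999]
shift [ 0.0049 -0.0028  0.0717]
```

View pics/g1.png

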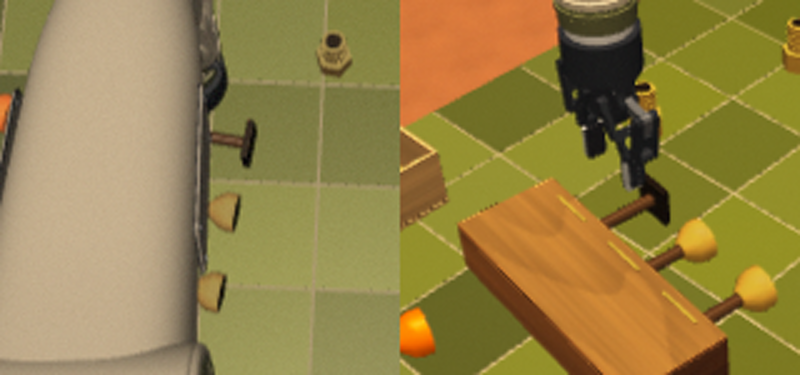

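The top view is mostly hidden by the arm. The side view shows the fingers over the plate-side shaft, so I go down and close.

Emit:
carry_out(steps=[[0.4,0.002,0,0.035,0,0,0],[0.4,0,0,0.0335,0,0,0],[0.4,0,0,0,0,0,0],[0.4,0,0,0,0,0,0],[-1,0,0,0,0,0,0],[-1,0,0,0,0,0,0],[-1,0,0,0,0,0,0],[-1,0,0,0,0,0,0],[-1,0,0,0,0,0,0]])

```text
clock: 4.58
tcp_pos: [0.6374, 0.1227, 0.033]
orientation: [-0.0, 0.998, -0.068, 0.001]
wrist_force: [-2.3, -0.7, 5.7]
finger_gap: 0.0115
```

```bash
python3 st.py -0.032 0.085 0.0235
```

```text
t 4.575 tcp [0.6374 0.1227 0.033 ] rack -0.0337 0.0873 gap 0.0115 F [-2.3 -0.7  5.7] j [ 0.07  0.59 -0.08  0.9  -0.    1.77]
yaw toolx vs y (deg) 0.09 tilt [ 1.4e-03 -1.0e-04 -1.0e+00]
shift [-0.0023 -0.0017  0.0095]
```

The grip is too high: TCP at z = 0.033, gap 11.5 mm. I reopen, lower 9 mm and close again.

Emit:
carry_out(steps=[[0.2,0,0,0,0,0,0],[0.2,0,0,0,0,0,0],[0.2,-0.001,0,0,0,0,0],[0.2,0,0,0.005,0,0,0],[0.2,0,0,0.0045,0,0,0],[0.2,0,0,0,0,0,0],[-1,0,0,0,0,0,0],[-1,0,0,0,0,0,0],[-1,0,0,0,0,0,0],[-1,0,0,0,0,0,0],[-1,0,0,0,0,0,0]])

```text
clock: 5.95
tcp_pos: [0.6363, 0.1228, 0.0226]
orientation: [0.0, 0.998, -0.068, 0.0]
wrist_force: [-0.4, -0.6, 2.6]
finger_gap: 0.0118
```

```bash
python3 st.py -0.25 0.085 0.0235
```

```text
t 5.95 tcp [0.6363 0.1228 0.0226] rack -0.0338 0.0861 gap 0.0118 F [-0.4 -0.6  2.6] j [ 0.07  0.6  -0.09  0.88 -0.    1.77]
yaw toolx vs y (deg) 0.07 tilt [ 7.e-04 -0.e+00 -1.e+00]
shift [-0.0014  0.2162 -0.0009]
```

Emit:
carry_out(steps=[[-1,0,0,-0.002,0,0,0],[-1,0,0.01,0,0,0,0],[-1,0,0.02,0,0,0,0],[-1,0,0.02,0,0,0,0],[-1,0,0.02,0,0,0,0],[-1,0,0.02,0,0,0,0],[-1,0,0.02,0,0,0,0],[-1,0,0.02,0,0,0,0],[-1,0,0.01,0,0,0,0],[-1,0,0,0,0,0,0]])

```text
clock: 7.2
tcp_pos: [0.6169, -0.0169, 0.0243]
orientation: [0.0, 0.998, -0.069, 0.0]
wrist_force: [0.6, -0.8, -3.2]
finger_gap: 0.012
```

```bash
python3 st.py;  python3 - <<'E'
from workcell import env
import cv2
a=env.read_camera("top")["color"][110:260,140:300,::-1]; b=env.read_camera("side")["color"][150:300,120:280,::-1]
cv2.imwrite("pics/g2.png",cv2.resize(cv2.hconcat([a,b]),(800,375),interpolation=cv2.INTER_CUBIC))
E
```

```text
t 7.2 tcp [ 0.6169 -0.0169  0.0243] rack -0.1749 0.0861 gap 0.012 F [ 0.6 -0.8 -3.2] j [-0.16  0.55 -0.18  0.84 -0.    1.55]
yaw toolx vs y (deg) -0.02 tilt [ 1.e-04  4.e-04 -1.e+00]
```

View pics/g2.png

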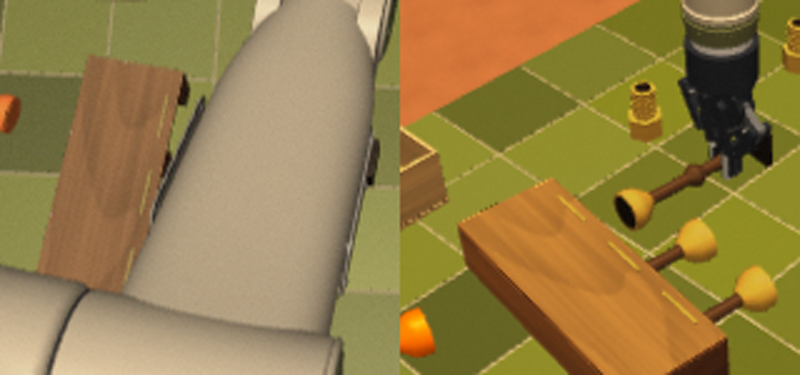

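The arm is out: in the side half its cup is at (632,210), clear of the rack's front, and the neighbours are unmoved. Next: lift and turn.

Emit:
carry_out(steps=[[-1,0,0,-0.03,0,0,0],[-1,0,0,-0.04,0,0,0],[-1,0,0,-0.03,0,0,0],[-1,0,0,0,0,0,-0.1848],[-1,0,0,0,0,0,-0.1848],[-1,0,0,0,0,0,-0.1848],[-1,0,0,0,0,0,-0.1848],[-1,0,0,0,0,0,-0.1848],[-1,0,0,0,0,0,-0.1848],[-1,0,0,0,0,0,-0.1848],[-1,0,0,0,0,0,-0.1848],[-1,0,0,0,0,0,-0.1848],[-1,0,0,0,0,0,-0.1848],[-1,0,0,0,0,0,-0.1848],[-1,0,0,0,0,0,-0.1848],[-1,0,0,0,0,0,-0.1848],[-1,0,0,0,0,0,-0.1848],[-1,0,0,0,0,0,-0.1848],[-1,0,0,0,0,0,-0.1848],[-1,0,0,0,0,0,-0.1848]])

```text
clock: 9.8
tcp_pos: [0.6167, -0.0146, 0.1239]
orientation: [-0.0, 0.065, 0.998, 0.0]
wrist_force: [0.5, -0.4, -5.4]
finger_gap: 0.012
```

```bash
python3 st.py -0.08 0.086 0.0245
python3 - <<'E'
from workcell import env
import cv2
b=env.read_camera("side")["color"][100:320,100:400,::-1]
cv2.imwrite("pics/g3.png",cv2.resize(b,(750,550),interpolation=cv2.INTER_CUBIC))
E
```

```text
t 9.8 tcp [ 0.6167 -0.0146  0.1239] rack -0.1726 0.0857 gap 0.012 F [ 0.5 -0.4 -5.4] j [-0.15  0.46 -0.06  1.06  0.   -1.6 ]
yaw toolx vs y (deg) -179.5 tilt [ 7.e-04  9.e-04 -1.e+00]
shift [-0.0012  0.0925  0.0995]
```

View pics/g3.png

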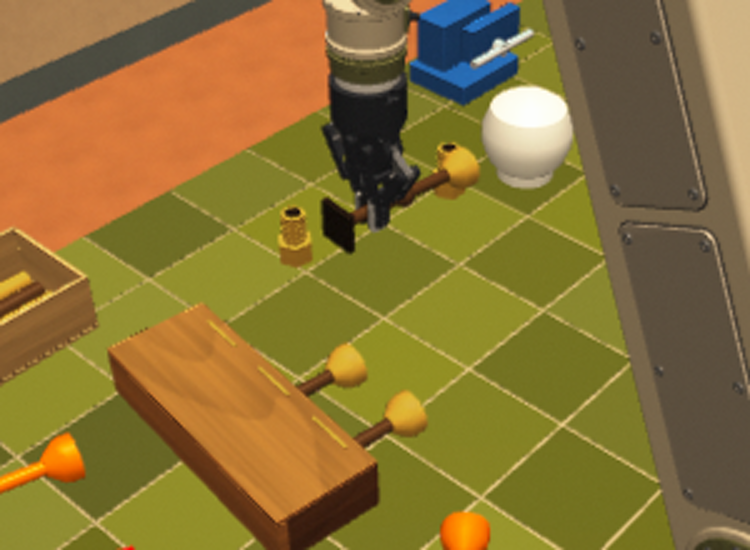

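Emit:
carry_out(steps=[[-1,0,0,0.04,0,0,0],[-1,0,0,0.04,0,0,0],[-1,0,0,0.0195,0,0,0],[-1,0,0,0,0,0,0],[-1,0,0,0,0,0,0]])

```text
clock: 10.48
tcp_pos: [0.6171, -0.0153, 0.0249]
orientation: [0.0, 0.069, 0.998, 0.0]
wrist_force: [0.4, -0.2, -3.2]
finger_gap: 0.0118
```

```bash
python3 st.py -0.026 0.086 0.0245
python3 - <<'E'
from workcell import env
import cv2
b=env.read_camera("side")["color"][120:300,120:360,::-1]
cv2.imwrite("pics/g4.png",cv2.resize(b,(720,540),interpolation=cv2.INTER_CUBIC))
E
```

```text
t 10.475 tcp [ 0.6171 -0.0153  0.0249] rack -0.1732 0.0861 gap 0.0118 F [ 0.4 -0.2 -3.2] j [-0.15  0.54 -0.18  0.85  0.   -1.59]
yaw toolx vs y (deg) -179.97 tilt [-1.e-04  4.e-04 -1.e+00]
shift [0.     0.1472 0.0005]
```

View pics/g4.png

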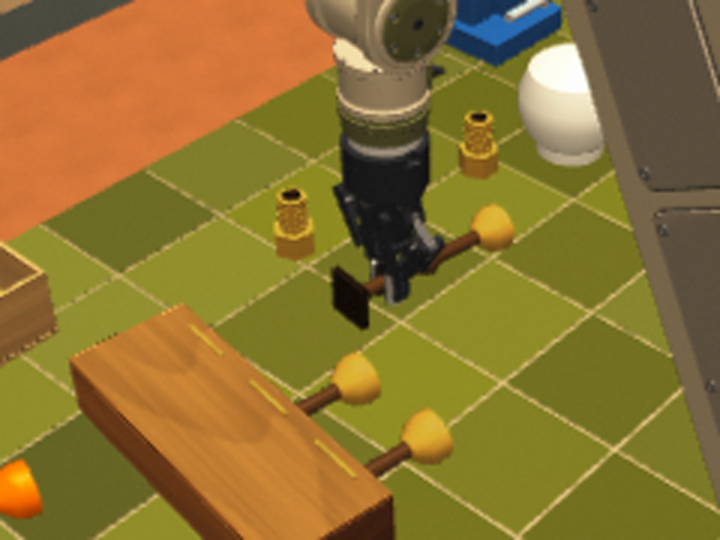

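The arm is level and lined up with the far bay: plate at (350,297) toward the rack, cup at (493,228) outward. Now the first part of the insertion.

Emit:
carry_out(steps=[[-1,0,0.02,0,0,0,0],[-1,0,0.02,0,0,0,0],[-1,0,0.02,0,0,0,0],[-1,0,0.015,0,0,0,0],[-1,0,0.015,0,0,0,0],[-1,0,0.015,0,0,0,0],[-1,0,0.015,0,0,0,0],[-1,0,0.01,0,0,0,0],[-1,0,0.01,0,0,0,0],[-1,0,0,0.002,0,0,0],[-1,0,0,0,0,0,0]])

```text
clock: 11.9
tcp_pos: [0.636, 0.1225, 0.0227]
orientation: [0.0, 0.068, 0.998, -0.0]
wrist_force: [0.0, 0.9, -3.4]
finger_gap: 0.012
```

```bash
python3 st.py -0.12 0.086 0.0235
```

```text
t 11.9 tcp [0.636  0.1225 0.0227] rack -0.0341 0.0859 gap 0.012 F [ 0.   0.9 -3.4] j [ 0.07  0.6  -0.09  0.88 -0.   -1.37]
yaw toolx vs y (deg) -179.94 tilt [-0.e+00 -4.e-04 -1.e+00]
shift [-0.     -0.0859 -0.0008]
```

Emit:
carry_out(steps=[[-0.5,0,0,0,0,0,0],[0.1,0,0,0,0,0,0],[0.1,0,0,0,0,0,0],[0.1,0,0,0,0,0,0],[0.1,0,-0.02,0,0,0,0],[0.1,0,-0.02,0,0,0,0],[0.1,0,-0.02,0,0,0,0],[0.1,0,-0.011,0,0,0,0],[0.1,0,0,0,0,0,0],[0.1,0,0,0,0,0,0]])

```text
clock: 13.15
tcp_pos: [0.6264, 0.0526, 0.0228]
orientation: [0.0, 0.068, 0.998, 0.0]
wrist_force: [-0.3, -0.8, -0.3]
finger_gap: 0.047
```

```bash
python3 st.py -0.12 0.086 0.0235
python3 - <<'E'
from workcell import env
import cv2
b=env.read_camera("side")["color"][150:300,120:320,::-1]
cv2.imwrite("pics/g5.png",cv2.resize(b,(800,600),interpolation=cv2.INTER_CUBIC))
E
```

```text
t 13.15 tcp [0.6264 0.0526 0.0228] rack -0.1047 0.086 gap 0.047 F [-0.3 -0.8 -0.3] j [-0.04  0.57 -0.15  0.86  0.   -1.48]
yaw toolx vs y (deg) -179.94 tilt [-1.e-04  2.e-04 -1.e+00]
shift [ 0.     -0.0153 -0.0007]
```

View pics/g5.png

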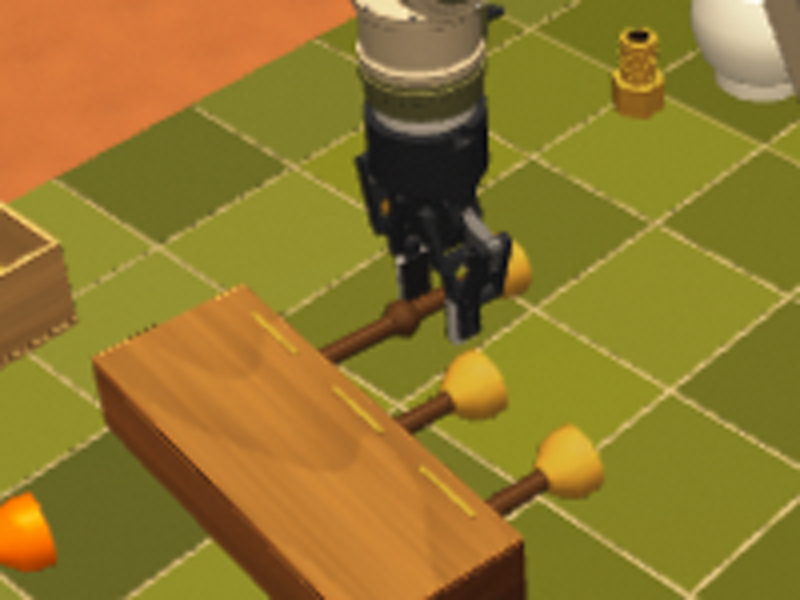

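The plate end is in the far bay and the fingers straddle the shaft at about (440,300), between the swelling and the cup. I grip there and push in.

Emit:
carry_out(steps=[[-1,0,0,0,0,0,0],[-1,0,0,0,0,0,0],[-1,0,0,0,0,0,0],[-1,0,0,0,0,0,0],[-1,0,0,-0.001,0,0,0],[-1,0,0.015,0,0,0,0],[-1,0,0.015,0,0,0,0],[-1,0,0.015,0,0,0,0],[-1,0,0.012,0,0,0,0],[-1,0,0.008,0,0,0,0],[-1,0,0.003,0,0,0,0],[-1,0,0,0,0,0,0]], grip_force=50)

```text
clock: 14.7
tcp_pos: [0.6355, 0.1198, 0.0237]
orientation: [-0.0, 0.068, 0.998, -0.0]
wrist_force: [0.9, 0.5, -3.8]
finger_gap: 0.0121
```

```bash
python3 st.py
```

```text
t 14.7 tcp [0.6355 0.1198 0.0237] rack -0.0368 0.0858 gap 0.0121 F [ 0.9  0.5 -3.8] j [ 0.06  0.59 -0.09  0.88 -0.   -1.37]
yaw toolx vs y (deg) -179.93 tilt [ 1.e-04 -3.e-04 -1.e+00]
```

Next, small pushes until contact with the back board shows in the force.

Emit:
carry_out(steps=[[-1,0,0.002,0,0,0,0],[-1,0,0.002,0,0,0,0],[-1,0,0.002,0,0,0,0],[-1,0,0,0,0,0,0]])

```text
clock: 15.2
tcp_pos: [0.6365, 0.1258, 0.0238]
orientation: [0.0, 0.068, 0.998, -0.0]
wrist_force: [-0.2, -0.4, -4.7]
finger_gap: 0.0119
```

```bash
python3 st.py
```

```text
t 15.2 tcp [0.6365 0.1258 0.0238] rack -0.0308 0.0859 gap 0.0119 F [-0.2 -0.4 -4.7] j [ 0.07  0.6  -0.09  0.88 -0.   -1.36]
yaw toolx vs y (deg) -179.93 tilt [-1.e-04 -0.e+00 -1.e+00]
```

Emit:
carry_out(steps=[[-1,0,0.0015,0,0,0,0],[-1,0,0.0015,0,0,0,0],[-1,0,0,0,0,0,0]])

```text
clock: 15.58
tcp_pos: [0.6368, 0.1289, 0.0238]
orientation: [0.0, 0.068, 0.998, -0.0]
wrist_force: [-0.5, -0.2, -3.8]
finger_gap: 0.0121
```

```bash
python3 st.py
python3 - <<'E'
from workcell import env
import cv2
b=env.read_camera("side")["color"][150:300,120:320,::-1]
cv2.imwrite("pics/g6.png",cv2.resize(b,(800,600),interpolation=cv2.INTER_CUBIC))
E
```

```text
t 15.575 tcp [0.6368 0.1289 0.0238] rack -0.0277 0.0859 gap 0.0121 F [-0.5 -0.2 -3.8] j [ 0.08  0.6  -0.09  0.89 -0.   -1.36]
yaw toolx vs y (deg) -179.92 tilt [-0.e+00 -1.e-04 -1.e+00]
```

View pics/g6.png

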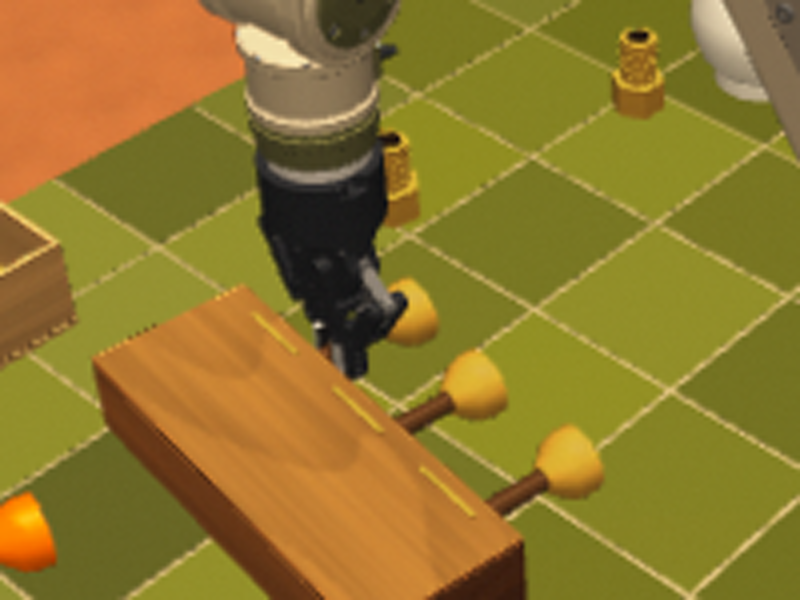

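No contact yet. The new cup at (412,312) still sits somewhat farther out than its neighbours' line at (475,385) and (570,462), so I push on.

Emit:
carry_out(steps=[[-1,0,0.0015,0,0,0,0],[-1,0,0.0015,0,0,0,0],[-1,0,0.001,0,0,0,0],[-1,0,0,0,0,0,0]])

```text
clock: 16.12
tcp_pos: [0.6374, 0.1328, 0.0238]
orientation: [0.0, 0.068, 0.998, -0.0]
wrist_force: [0.1, -0.3, -4.1]
finger_gap: 0.0126
```

```bash
python3 st.py
python3 - <<'E'
from workcell import env
from h import *
c=env.read_camera("side"); hsv=cv2.cvtColor(c["color"],cv2.COLOR_RGB2HSV)
m=cv2.inRange(hsv,(19,150,110),(26,255,255)); m[:,:205]=0; m[:215]=0; m[285:]=0; m[:,290:]=0
n,_,s,ce=cv2.connectedComponentsWithStats(m)
r=np.load("rack.npz")
for i in range(1,n):
    if s[i,4]>20: q=cast(c,*ce[i],.022); print(s[i],ce[i].round(1),((q-r["O"])@r["x"]).round(4),((q-r["O"])@r["y"]).round(4))
E
```

```text
t 16.125 tcp [0.6374 0.1328 0.0238] rack -0.0237 0.0859 gap 0.0126 F [ 0.1 -0.3 -4.1] j [ 0.08  0.6  -0.08  0.89 -0.   -1.35]
yaw toolx vs y (deg) -179.93 tilt [-0.e+00 -1.e-04 -1.e+00]
[215 219  14  16 103] [222.1 226.3] -0.087 0.0918
[228 236  19  19 189] [237.9 245.1] -0.0744 0.0077
[205 248  11  10  22] [209.7 252.5] -0.0052 0.0311
[252 256  19  15 187] [261.3 263.4] -0.0777 -0.0807
[225 266  14  13  31] [231.3 272.3] -0.005 -0.0573
[255 270  16   5  21] [263.4 272.9] -0.0613 -0.108
```

Emit:
carry_out(steps=[[-1,0,0.0015,0,0,0,0],[-1,0,0.0015,0,0,0,0],[-1,0,0.001,0,0,0,0],[-1,0,0,0,0,0,0]])

```text
clock: 16.68
tcp_pos: [0.6379, 0.1368, 0.0238]
orientation: [0.0, 0.068, 0.998, -0.0]
wrist_force: [0.0, -0.7, -4.3]
finger_gap: 0.0124
```

```bash
python3 st.py
```

```text
t 16.675 tcp [0.6379 0.1368 0.0238] rack -0.0197 0.0859 gap 0.0124 F [ 0.  -0.7 -4.3] j [ 0.09  0.6  -0.08  0.89 -0.   -1.35]
yaw toolx vs y (deg) -179.93 tilt [-1.e-04 -1.e-04 -1.e+00]
```

Still no contact force, so I release, back off and measure against the neighbouring cups.

Emit:
carry_out(steps=[[0.1,0,0,0,0,0,0],[0.1,0,0,0,0,0,0],[0.1,0,0,0,0,0,0],[0.1,0,0,0,0,0,0],[0.1,0,0,-0.04,0,0,0],[0.1,0,0,-0.05,0,0,0],[0.1,0,0,-0.05,0,0,0],[0.1,0,-0.05,0,0,0,0],[0.1,0,-0.05,0,0,0,0],[0.1,0,-0.05,0,0,0,0],[0.1,0,-0.05,0,0,0,0],[0.1,0,-0.05,0,0,0,0],[0.1,0,-0.05,0,0,0,0],[0.1,0,0,0,0,0,0]])

```text
clock: 18.42
tcp_pos: [0.5965, -0.1642, 0.1638]
orientation: [0.0, 0.071, 0.997, -0.0]
wrist_force: [0.5, -0.1, 0.0]
finger_gap: 0.0469
```

```bash
python3 st.py
cat > meas.py <<'E'
from workcell import env
from h import *
r=np.load("rack.npz"); O,x,y=r["O"],r["x"],r["y"]
for nm,box in(("side",(205,215,290,285)),("top",(205,145,255,245))):
    c=env.read_camera(nm); hsv=cv2.cvtColor(c["color"],cv2.COLOR_RGB2HSV); u0,v0,u1,v1=box
    m=cv2.inRange(hsv,(19,125 if nm=="top" else 150,140),(24 if nm=="top" else 26,255,255)); k=np.zeros_like(m);k[v0:v1,u0:u1]=m[v0:v1,u0:u1]
    n,_,s,ce=cv2.connectedComponentsWithStats(k)
    for i in range(1,n):
        if s[i,4]>50: q=cast(c,*ce[i],.022); print(nm,s[i],ce[i].round(1),((q-O)@x).round(4),((q-O)@y).round(4))
    cv2.imwrite(f"pics/m_{nm}.png",c["color"][:,:,::-1])
a=cv2.imread("pics/m_top.png")[120:250,145:295]; b=cv2.imread("pics/m_side.png")[180:310,130:280]
cv2.imwrite("pics/m.png",cv2.resize(cv2.hconcat([a,b]),(800,347),interpolation=cv2.INTER_CUBIC))
E
python3 meas.py
```

```text
t 18.425 tcp [ 0.5965 -0.1642  0.1638] rack -0.3235 0.0862 gap 0.0469 F [ 0.5 -0.1  0. ] j [-0.4   0.43  0.01  1.14 -0.   -1.83]
yaw toolx vs y (deg) 179.76 tilt [-5.e-04 -8.e-04 -1.e+00]
side [211 221  16  13 148] [218.5 227.3] -0.0773 0.0946
side [230 237  17  15 162] [237.9 244.2] -0.0763 0.0104
side [253 256  18  15 182] [261.6 263.4] -0.0781 -0.0809
top [230 159  11  14  93] [235.4 164.9] -0.0672 0.0903
top [224 187  11  14  94] [229.3 193.1] -0.0664 0.0071
top [218 219  11  15  96] [223.3 225.4] -0.0683 -0.0847
```

View pics/m.png

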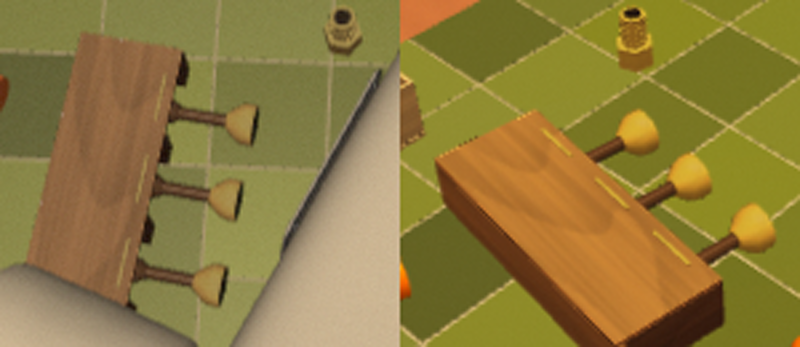

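In both views the turned arm's cup lines up with its neighbours to about 1 mm: top view x = -67.2 against -66.4 and -68.3 mm. It lies flat and the gripper is clear, so I hand in.

```bash
python3 -c "
from workcell import env
print(env.hand_in())"
```

```text
the job is handed in; nothing more can be done
None
```

I drew the backward arm (far bay) out of the rack, lifted it, turned it end for end and slid it back plate first. It needed a second grip on the cup side to push it the rest of the way. I handed in at about 18.5 s of the 56 s allowed; no verdict is reported.

**Checks that agreed:** In the last pictures all three cups stick out. The turned arm's cup lines up with the other two to about 1 mm in both views. The turned arm looks flat on the counter, the gripper is clear of everything, and the two correct arms measured the same before and after. The globe, wrench, tin and test box were not re-measured at the end, though the gripper never went near them.

**Checks that failed or disagreed:**
- **First grip:** it was about 10 mm too high, so I reopened and regripped lower before pulling.
- **Back board contact:** I never felt the plate touch it. My estimate from the gripper's travel put the plate about 6 mm past the board, which cannot be right. I therefore relied on the line-up with the neighbouring cups, which puts the plate about 1–4 mm from the board, against the 10 mm allowed.

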